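Sort salvaged tuner cans and a coil former, one of them under the magnifier lamp

ROBOT

A 7-joint arm with a two-finger parallel gripper is mounted at the origin on the work surface. World frame = base frame: x ahead of the robot, y to its left, z up, the work surface at z = 0. Lengths are in m, angles in rad, forces in N, time in s.
With the tool pointing down it reaches from about 0.35 to 0.9 m from the base axis. Payload 19.9 kg.
Tool frame: the origin (TCP) lies on the centre line of the jaws, within the pads' length; the fingertips stand 11 mm ahead of it and the grasp point (between the pads) lies 8 mm behind it; z points along the fingers, y is the line along which they close (so a half turn about z gives the same grasp; the last joint's range is limited). The gripper opens to 94 mm and grips with 3 to 60 N. Pads are 16 mm wide; open, the fingers measure 119 mm over their backs; the gripper's body (75 mm by 177 mm) begins 78 mm behind the grasp point.
Start: joints at [1.202, 0.417, -0.01, 1.614, 0.005, 1.111, -0.053], TCP at [0.201, -0.592, 0.216] pointing down, gripper open.
Joint ranges: [-2.81, 2.81], [-0.39, 2.02], [-1.27, 1.25], [0.06, 2.57], [-1.19, 4.33], [0.19, 2], [-2.82, 2.82]. Speed limits (rad/s): [1.89, 1.89, 2.39, 2.39, 3.01, 3.01, 3.01].

INTERFACE

Orientations are given as a rotation vector (axis times angle).
In Python, from workcell import manip gives the robot as it stands.
- The arm moves only by the tool carry_out, never from a script. Its argument "commands" is a list of rows, each a list of 2 entries, a list of its own where there are three numbers: the shift along the tool's x, y, z in mm, then the turn, a rotation vector about the tool's x, y, z in degrees. In form: [[[dx, dy, dz], [ax, ay, az]], ...]. A call has 1 to 10 rows; each row is the pose to reach, as a shift and turn from the pose commanded when the call began, along the tool's axes at that moment; what a row does not reach only later rows make up. A row lasts 1/10 s, in which the tool goes at most 50 mm and 8.59 degrees, less where a joint would pass 70% of its speed; a pose out of reach is approached as far as the arm can. A call with a gripper value outside its range is refused whole. "claw" is the closure, from 0 (fully open) to 1 (shut), set as the call begins (left out, the last holds). The fingers move at their own pace and stop on an object; "squeeze" is the grip in N (left out, the last holds). Time passes only in rows, so rows that repeat a pose let the fingers close. It gives the time, the measured TCP pose, the force, the opening and the grip force at its end, in the units of the state.
- manip.get_obs(): the state, without advancing time (a new reading comes with each control period).
- manip.snapshot(name): name is "scene" or "top" or "wrist"; returns (picture, depth): 420x560x3 uint8, blue, green, red; 420x560 float32, m along the optical axis (not along the pixel's ray), 0 where there is no reading.
- manip.camera_info(name): a dict with "fx", "fy", "cx", "cy" (pixels), "pose" (4x4, takes a point from camera to world coordinates). Camera axes: x right, y down, z forward; pixel columns grow to the right and rows downward; lengths in m; the calibration is good to about 2 mm. A picture is of the moment at which its call begins: read the wrist's pose just before it. camera_info takes no time and is no camera call; for the wrist camera it gives the pose at the moment of the call.
- manip.finish_job(): hands the job in; it is judged then, once.
Trained networks look in the newest picture that a camera, given by its name, has taken for a name from the list of things; names that differ only in an ending like _2 or _b are one class to them, and where a whole thing is asked for, a point or a joint stands for the part that bears it (a point fixed in the world has none). Each returns a list of dicts, best first, with "score" (0 to 1); they miss things now and then, are a little off and sometimes report something else, mostly with a low value. They report only what shows in the picture. A call takes as long as a camera call.
- manip.spot_in(camera, name): "position" ([column, row] as shares, 0 to 1, of the picture: columns of its width, rows of its height, amid what is visible of it).
- manip.masks_of(camera, name): "pixels" (420x560 bool, what is visible of it) and "position" ([column, row] as shares, 0 to 1, of the picture: columns of its width, rows of its height, amid what is visible of it).
- manip.mark_of(camera, name): "position" ([column, row] as shares, 0 to 1, of the picture: columns of its width, rows of its height: a listed point, or the origin of a listed thing).
The state is a dict: "time": time; "joints": joint angles; "joint_velocities": joint speeds; "tau": joint torques, N m; "tool_pos": TCP position; "tcp_rot": TCP orientation; "contact_force": force on the tool from outside, world axes, zero at the start; "moment": the same for the moment, N m; "gripper_width": opening from 0.0 (shut) to 1.0 (fully open); "grasp_force": force on a finger pad.
Only numpy, scipy, OpenCV 4.12 (cv2) and the standard library are available. Lean on these libraries where they do the work, as an engineer would, in place of code of your own. Each camera call takes 0.05 s, during which the arm holds its last target. There are 200 camera calls.

TASK

Sort the salvaged parts on the repair counter: lay both silver tuner cans flat, lid up, on the floor of the rectangular steel tray, and stand the white coil former upright in the round steel dish. One of the three parts lies under the magnifier lamp, where only a tilted gripper fits: bring it out without bumping the lamp. Set the parts down rather than dropping them, and leave the tools and the other things on the counter where they are.

Things in the scene. Friction and masses are not known exactly. Their poses are not given: they have to be found in the camera images.
- can_a: silver metal tuner can: flat box 76 x 46 x 28 mm (x, y, z), with a thin 12 mm round socket (12 mm across) sticking out of its +x end; lies flat, three trimmer holes and a slot in its lid. Origin: centre of the box's underside; x along its length, z up through the lid. About 0.13 kg.
- can_b: the second silver metal tuner can: flat box 76 x 46 x 28 mm (x, y, z), with a thin 12 mm round socket (12 mm across) sticking out of its +x end; lies flat, three trimmer holes and a slot in its lid. Origin: centre of the box's underside; x along its length, z up through the lid. About 0.13 kg.
- former: white nylon coil former: an upright ribbed round tube 36 mm across on a round foot flange 56 mm across and 7 mm thick, 70 mm tall in all. Origin: centre of the underside, z up. About 0.07 kg
- tray: rectangular open steel tray, fixed, 240 x 170 mm outside, walls 4 mm thick and 25 mm high, floor 4 to 5 mm thick. Origin: centre of its underside on the counter; x along its length. Left or right of the working area
- dish: round open steel dish, fixed, 210 mm across at the rim, 25 mm high, flat floor 4 mm thick and about 170 mm across. Origin: centre of its underside on the counter. On the other side from the tray
- lamp: round magnifier lamp, fixed: level head 200 mm across, underside 200 mm and top 230 mm above the counter. Origin: on the counter below the head's centre. Arm in its frame: elbow (0.185, 0.10, 0.30), foot 136 mm across at (0.17, 0.16). One of the three parts lies 75 to 90 mm from the origin towards the robot, under the head: tilt the gripper 25 to 40 deg
- board: green circuit board, loose bystander, 110 x 150 x 4 mm with components up to 18 mm high, under the far half of the lamp. Origin: centre of the underside
- pump: black desoldering pump with rubber tip, loose bystander lying on the counter, about 190 mm long along its x, 22 mm thick. Origin: under its barrel
- driver: screwdriver, loose bystander lying along its x, about 180 mm long. Origin: on its underside
- tea: glass of tea, loose bystander, 62 mm across, 88 mm high, behind the sorted area. Origin: centre of the underside
- meter: black multimeter lying flat, loose bystander, 140 x 75 x 39 mm, near the robot. Origin: centre of the underside

How it is judged:
At the end, for the whole second after the job is handed in: Both cans lie flat, lid up (within 8 deg), unstacked on the tray floor, centres within 100 mm (lengthwise) and 65 mm (across) of the tray centre; the former stands upright (within 8 deg) on the dish floor within 62 mm of its centre; all released and at rest (x of can_a in the frame of tray between -0.1 and 0.1 m and y of can_a in the frame of tray between -0.065 and 0.065 m and z of can_a in the frame of tray between -0.002 and 0.012 m and linear speed of each of can_a, can_b, former below 0.03 m/s and angle between each of can_a, can_b, former's own z axis and vertical below 0.15 rad and x of can_b in the frame of tray between -0.1 and 0.1 m and y of can_b in the frame of tray between -0.065 and 0.065 m and z of can_b in the frame of tray between -0.002 and 0.012 m and horizontal distance between former and dish below 0.062 m and z of former in the frame of dish between -0.002 and 0.012 m); the robot touches nothing.
It fails at once if the magnifier lamp is bumped (pushed with more than 4 N by anything) (contact force between anything else and lamp above 4 N).
It fails at once if a tuner can or the coil former is dropped or thrown: moving faster than 0.8 m/s with no finger touching it (a fall of about 30 mm) ((linear speed of can_a above 0.8 m/s and contact force between the fingers and can_a below 0.05 N) or (linear speed of can_b above 0.8 m/s and contact force between the fingers and can_b below 0.05 N) or (linear speed of former above 0.8 m/s and contact force between the fingers and former below 0.05 N)).
It fails at once if a bystander (circuit board, desoldering pump, screwdriver, tea glass, multimeter) is shifted by more than 30 mm (distance of any of board, pump, driver, tea, meter from where it was at the start of the episode above 0.03 m).
It also fails if it takes over 70 s, if anything falls off the work surface, if the arm or the gripper's body presses on something with over 40 N, if the wrist force passes 120 N, or if a joint passes its speed limit or range.

## Working session

There is one attempt and no reset: what is moved stays moved. The work goes in short steps, Python scripts to look and compute and a tool call to move; the robot and the scene stay as the last step left them, time stands still between calls to the robot, and variables do not carry over. Pictures are saved under pics/ and viewed, at most 10 in all, crops included, and the job is handed in when it is done.

Besides the shell and the picture viewer there is one more tool, called after "Call:" in YAML: its name, and indented under it one key for each argument. carry_out: Moves the arm, as the interface text tells. Its arguments: {"type":"object","properties":{"commands":{"type":"array","items":{"type":"array"}},"claw":{"type":"number"},"squeeze":{"type":"number"}},"required":["commands"]}

```bash
mkdir -p pics; ls; python3 - <<'E'
from workcell import manip
import cv2,numpy as np
o=manip.get_obs();print(o)
for n in("scene","top"):
    p,d=manip.snapshot(n);cv2.imwrite(f"pics/{n}0.png",p);np.save(f"{n}0.npy",d)
    i=manip.camera_info(n);print(n,i)
    for t in["can_a","former","tray","dish","lamp","board","pump","driver","tea","meter"]:
        r=manip.masks_of(n,t)
        print(t,[(round(x["score"],2),np.round(np.array(x["position"])*[560,420]),int(x["pixels"].sum())) for x in r[:3]])
E
```

```text
pics
{'time': 0.0, 'joints': array([ 1.2015375 ,  0.41801661, -0.01032165,  1.61418218,  0.00471203,
        1.11071075, -0.0529948 ]), 'joint_velocities': array([-0.00048344, -0.00052923, -0.00049244,  0.00063084, -0.00011105,
       -0.00044192, -0.00087826]), 'tau': array([-1.21497018e-03, -8.51236868e+01,  6.37737606e-01, -4.25986934e+01,
       -4.90160915e-02,  1.87021372e-02,  6.55784129e-05]), 'tool_pos': array([ 0.20107495, -0.59137273,  0.21579523]), 'tcp_rot': array([-3.09825239e+00, -5.12391615e-01,  4.81803948e-04]), 'contact_force': array([0.12289435, 0.26351992, 0.5881683 ]), 'moment': array([-0.0336487 , -0.02424472, -0.0046118 ]), 'grasp_force': 0.0, 'gripper_width': 1.0008997982594616}
scene {'fx': 383.74032623574277, 'fy': 383.74032623574277, 'cx': 280.0928822277818, 'cy': 215.00391893822, 'pose': array([[-0.60152744,  0.57417123, -0.55542069,  1.05710895],
       [ 0.79862492,  0.41564054, -0.43524841,  0.40931563],
       [-0.01905176, -0.70538666, -0.70856664,  0.7272143 ],
       [ 0.        ,  0.        ,  0.        ,  1.        ]])}
can_a [(0.67, array([330.,
[... 528 characters left out ...]
9476119,  0.09838649,  0.40063534],
       [-0.99956453,  0.02860472,  0.00724693, -0.01283023],
       [-0.01002328, -0.09814251, -0.99512189,  1.21191047],
       [ 0.        ,  0.        ,  0.        ,  1.        ]])}
can_a [(0.67, array([317., 231.]), 608), (0.59, array([249., 237.]), 632)]
former [(0.58, array([296., 173.]), 350)]
tray [(0.74, array([396., 211.]), 6831), (0.34, array([333., 197.]), 346)]
dish []
lamp [(0.75, array([279., 106.]), 10032)]
board [(0.57, array([228., 169.]), 536)]
pump [(0.6, array([320., 228.]), 560)]
driver [(0.72, array([335., 197.]), 401), (0.47, array([162., 223.]), 5589)]
tea [(0.88, array([361., 105.]), 636)]
meter [(0.74, array([392., 309.]), 1983)]
```

View pics/top0.png

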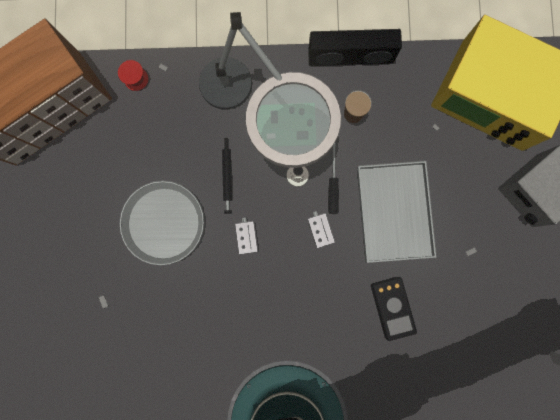

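View pics/scene0.png

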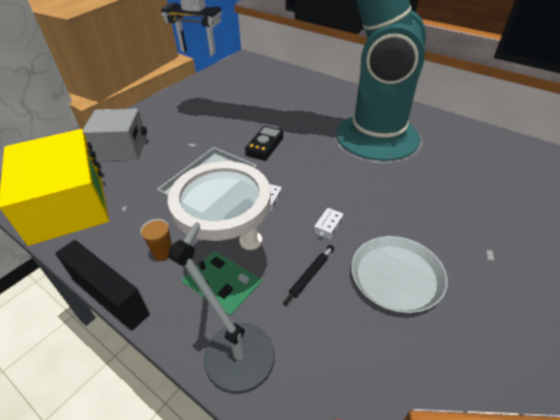

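The top view has world +x up and +y to the left. The cans are at (320,230) and (246,238), the former at (297,176) at the lamp's near edge, the tray at (397,212) and the dish at (162,222). In the scene view the former stands upright at (251,240) beneath the head, with the second can half hidden at (273,192).

```bash
cat > h.py <<'E'
from workcell import manip
import cv2,numpy as np
from scipy.spatial.transform import Rotation as R
def cloud(cam,d):
    i=manip.camera_info(cam);v,u=np.mgrid[:420,:560]
    p=np.stack([(u-i["cx"])/i["fx"]*d,(v-i["cy"])/i["fy"]*d,d],-1)
    return p@i["pose"][:3,:3].T+i["pose"][:3,3]
def proj(cam,P):
    i=manip.camera_info(cam);q=(np.atleast_2d(P)-i["pose"][:3,3])@i["pose"][:3,:3]
    return q[:,:2]/q[:,2:]*[i["fx"],i["fy"]]+[i["cx"],i["cy"]]
E
python3 - <<'E'
from h import *
def rep(t,P):
    z=P[:,2];r=cv2.minAreaRect(P[:,:2].astype(np.float32)*1000)
    print(t,len(P),"zpct",np.round(np.percentile(z,[2,25,50,75,98])*1000),"med",np.round(np.median(P,0)*1000),"rect",np.round(r[0]),np.round(r[1]),round(r[2],1))
D={}
for n in("scene","top"):
    d=np.load(n+"0.npy");C=cloud(n,d);D[n]=C
    p,_=manip.snapshot(n)
    bg=C[...,2][(C[...,0]>.3)&(C[...,0]<.4)&(abs(C[...,1])<.02)];print(n,"counter z",np.median(bg),len(bg))
    for t in["can_a","former","tray","dish","lamp","board","pump","driver","tea","meter"]:
        for x in manip.masks_of(n,t)[:2]:
            if x["score"]<.5: continue
            P=C[x["pixels"]&(d>0)]; P=P[P[:,2]>.008] if t not in("tray","dish","board") else P
            if len(P)>5: rep(n+" "+t,P)
# ring/lamp height bands from top
C=D["top"].reshape(-1,3)
P=C[(C[:,2]>.2)&(C[:,2]<.245)&(C[:,0]>.4)&(C[:,0]<.85)&(abs(C[:,1])<.2)];print("lampz",np.percentile(P[:,2],[5,50,95]))
c,r=cv2.minEnclosingCircle((P[(abs(P[:,2]-.23)<.008)][:,:2]*1000).astype(np.float32));print("lamp circ",c,r)
# points in the scene between cans/former height region
for n in D:
  C=D[n].reshape(-1,3)
  P=C[(C[:,2]>.01)&(C[:,2]<.1)&(C[:,0]>.35)&(C[:,0]<.75)&(abs(C[:,1])<.3)]
  g=np.zeros((420,640),np.uint8)
  for q in P: g[int((.76-q[0])*1000),int((.32-q[1])*1000)]=min(255,int(q[2]*2500)+40)
  cv2.imwrite(f"pics/map_{n}.png",cv2.dilate(g,np.ones((3,3))))
E
```

```text
scene counter z -0.0006570367494556084 336
scene can_a 529 zpct [10. 24. 26. 27. 29.] med [459.  95.  26.] rect [455.  92.] [89. 47.] 8.3
scene can_a 176 zpct [ 9. 22. 26. 28. 30.] med [451. -79.  26.] rect [460. -85.] [76. 31.] 17.0
scene former 164 zpct [ 9. 17. 29. 39. 53.] med [615. -27.  29.] rect [610. -35.] [31. 50.] 40.2
scene tray 781 zpct [  0.   6.  15.  22. 229.] med [ 426. -357.   15.] rect [ 536. -222.] [400. 286.] 63.9
scene dish 5549 zpct [ 0.  2.  3.  8. 24.] med [484. 302.   3.] rect [492. 299.] [206. 207.] 85.7
scene lamp 11471 zpct [ 15.  18. 218. 228. 309.] med [767.  51. 218.] rect [702. -32.] [573. 225.] 60.8
scene board 2376 zpct [ 0.  3.  4.  5. 22.] med [733.  -4.   4.] rect [754.  22.] [266. 157.] 66.1
scene pump 585 zpct [ 9. 15. 18. 20. 22.] med [617. 140.  18.] rect [607. 138.] [195.  21.] 0.4
scene driver 168 zpct [ 9. 18. 29. 40. 55.] med [615. -27.  29.] rect [610. -35.] [31. 50.] 40.2
scene tea 893 zpct [12. 52. 84. 88. 89.] med [ 768. -174.   84.] rect [ 760. -190.] [64. 61.] 58.8
scene meter 795 zpct [10. 28. 33. 34. 40.] med [ 285. -252.   33.] re
[... 558 characters left out ...]
mp 9839 zpct [ 15. 216. 220. 229. 292.] med [719.   2. 220.] rect [745.  50.] [396. 198.] 53.3
top pump 518 zpct [11. 17. 20. 22. 27.] med [609. 137.  20.] rect [607. 138.] [193.  22.] 0.6
top driver 322 zpct [15. 22. 24. 26. 30.] med [ 548. -128.   24.] rect [ 550. -130.] [25. 90.] 86.0
top tea 649 zpct [20. 85. 87. 89. 92.] med [ 754. -187.   87.] rect [ 760. -189.] [60. 62.] 88.1
top meter 1920 zpct [16. 33. 35. 37. 41.] med [ 268. -261.   35.] rect [ 267. -264.] [140.  76.] 13.0
top meter 10043 zpct [ 15. 216. 220. 230. 295.] med [720.   3. 220.] rect [765.  31.] [398. 199.] 38.1
lampz [0.21662226 0.22117265 0.23253374]
lamp circ (691.033447265625, -28.942325592041016) 104.54716491699219
```

```bash
cat >> h.py <<'E'
def Rt(yaw=0,tilt=0):  # deg; tool x toward yaw, tilt leans the fingertips forward along tool x
    return R.from_euler("z",yaw,degrees=True)*R.from_rotvec([np.pi,0,0])*R.from_rotvec([0,np.radians(tilt),0])
def plan(*wps):  # each (x,y,z mm, yaw, tilt); prints rows in the present tool frame
    o=manip.get_obs();A=R.from_rotvec(o["tcp_rot"]);p=o["tool_pos"]*1000
    print("t",round(o["time"],2),"at",np.round(p,1),"x-axis",np.round(A.apply([1,0,0]),3),"z-axis",np.round(A.apply([0,0,1]),3))
    for x,y,z,w,t in wps:
        d=A.inv().apply(np.array([x,y,z])-p);B=A.inv()*Rt(w,t)
        print([x,y,z,w,t],"->",np.round(d,1),np.round(np.degrees(B.as_rotvec()),1),"dist",round(np.linalg.norm(d)))
E
python3 - <<'E'
from h import *
print(Rt(0,35).apply([0,0,1]))
plan((461,-94.5,110,16.6,0))
# lamp ring fit + former
d=np.load("top0.npy");C=cloud("top",d).reshape(-1,3)
P=C[(C[:,2]>.212)&(C[:,2]<.24)&(np.hypot(C[:,0]-.69,C[:,1]+.03)<.115)]
a=np.arctan2(P[:,1]+.03,P[:,0]-.69);r=np.hypot(P[:,0]-.69,P[:,1]+.03);E=[]
for k in np.linspace(-np.pi,np.pi,37)[:-1]:
    m=(a>k)&(a<k+.175)
    if m.sum()>5:E.append(P[m][np.argsort(r[m])[-3]])
E=np.array(E);s=np.linalg.lstsq(np.c_[2*E[:,:2],np.ones(len(E))],(E[:,:2]**2).sum(1),rcond=None)[0];print("lamp",s[:2],np.sqrt(s[2]+s[0]**2+s[1]**2))
E
```

```text
[ 5.73576436e-01 -1.00317193e-16 -8.19152044e-01]
t 2.2 at [ 201.2 -591.7  216.4] x-axis [ 0.947  0.322 -0.   ] z-axis [-0.  0. -1.]
[461, -94.5, 110, 16.6, 0] -> [ 406.  -387.1  106.4] [-0.   0.   2.2] dist 571
lamp [ 0.68659168 -0.0299607 ] 0.0992756905959231
```

Call:
carry_out:
  commands:
    - [[406,-387,106],[0,0,2]]
    - [[406,-387,106],[0,0,2]]
    - [[406,-387,106],[0,0,2]]
    - [[406,-387,106],[0,0,2]]
    - [[406,-387,106],[0,0,2]]
    - [[406,-387,106],[0,0,2]]
    - [[406,-387,106],[0,0,2]]
    - [[406,-387,106],[0,0,2]]
    - [[406,-387,106],[0,0,2]]
    - [[406,-387,106],[0,0,2]]
  claw: 0.2

```text
time: 3.2
tool_pos: [0.4295, -0.1545, 0.1236]
tcp_rot: [3.108, 0.458, 0.001]
contact_force: [2.0, -0.9, 0.1]
gripper_width: 0.801
grasp_force: 0.0
```

Call:
carry_out:
  commands:
    - [[0,0,0],[0,0,0]]

```text
time: 3.3
tool_pos: [0.4308, -0.1507, 0.123]
tcp_rot: [-3.104, -0.47, -0.001]
contact_force: [-0.8, -1.8, 1.1]
gripper_width: 0.799
grasp_force: 0.0
```

```bash
python3 - <<'E'
from h import *
plan((461,-94.5,110,16.6,0))
E
```

```text
t 3.3 at [ 430.8 -150.7  123. ] x-axis [0.955 0.296 0.001] z-axis [ 0.     0.002 -1.   ]
[461, -94.5, 110, 16.6, 0] -> [ 45.4 -44.7  13.1] [-0.1 -0.   0.6] dist 65
```

Next I move above the can and check it with the wrist camera.

Call:
carry_out:
  commands:
    - [[23,-22,7],[0,0,0.5]]
    - [[45,-45,13],[0,0,0.6]]
    - [[45,-45,13],[0,0,0.6]]
    - [[45,-45,13],[0,0,0.6]]

```text
time: 3.7
tool_pos: [0.4588, -0.1001, 0.1106]
tcp_rot: [-3.11, -0.444, 0.001]
contact_force: [0.1, -0.5, -0.8]
gripper_width: 0.799
grasp_force: 0.0
```

```bash
cat >> h.py <<'E'
def cans(cam,name):
    p,d=manip.snapshot(cam);C=cloud(cam,d);cv2.imwrite(f"pics/{name}.png",p);np.save(name+".npy",d)
    for x in manip.masks_of(cam,"can_a")[:3]:
        P=C[x["pixels"]&(d>0)]
        if len(P)<20: continue
        z=np.median(P[:,2]);T=P[abs(P[:,2]-z)<.006]
        r=cv2.minAreaRect(T[:,:2].astype(np.float32)*1000)
        print(cam,round(x["score"],2),len(T),"z",round(z*1000,1),"rect",np.round(r[0],1),np.round(r[1]),round(r[2],1))
    return p,d,C
E
python3 - <<'E'
from h import *
plan((461,-94.5,15,16.6,0))
cans("wrist","w1"); i=manip.camera_info("wrist");print(np.round(i["pose"],3),i["fx"])
E
```

```text
t 3.7 at [ 458.8 -100.1  110.6] x-axis [ 0.96  0.28 -0.  ] z-axis [-0.  0. -1.]
[461, -94.5, 15, 16.6, 0] -> [ 3.7 -4.8 95.6] [-0.   0.  -0.4] dist 96
wrist 0.79 5722 z 28.4 rect [450.1  83.2] [76. 39.] 6.1
wrist 0.72 5854 z 28.8 rect [461.8 -96.7] [76. 47.] 16.5
[[ 0.278 -0.931 -0.237  0.527]
 [-0.961 -0.269 -0.069 -0.082]
 [ 0.     0.247 -0.969  0.28 ]
 [ 0.     0.     0.     1.   ]] 343.6335229390597
```

View pics/w1.png

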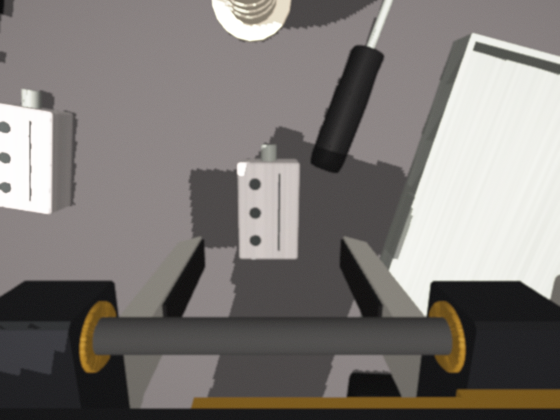

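The can sits between the fingers, with its lid centred at about (268,210) and the socket up at (268,152). The former's flange shows at (250,10) and the driver handle at (345,110).

```bash
python3 - <<'E'
from h import *
plan((461.5,-96,60,16.6,0),(461.5,-96,15,16.6,0))
E
```

```text
t 3.8 at [ 458.5 -101.2  110.7] x-axis [ 0.961  0.278 -0.   ] z-axis [-0. -0. -1.]
[461.5, -96, 60, 16.6, 0] -> [ 4.3 -4.2 50.7] [ 0.   0.  -0.5] dist 51
[461.5, -96, 15, 16.6, 0] -> [ 4.3 -4.2 95.7] [ 0.   0.  -0.5] dist 96
```

Call:
carry_out:
  commands:
    - [[4,-4,20],[0,0,-0.5]]
    - [[4,-4,45],[0,0,-0.5]]
    - [[4,-4,65],[0,0,-0.5]]
    - [[4,-4,82],[0,0,-0.5]]
    - [[4,-4,93],[0,0,-0.5]]
    - [[4,-4,96],[0,0,-0.5]]
    - [[4,-4,96],[0,0,-0.5]]

```text
time: 4.5
tool_pos: [0.4615, -0.0956, 0.0147]
tcp_rot: [3.108, 0.455, -0.0]
contact_force: [0.7, 0.7, -0.2]
gripper_width: 0.802
grasp_force: 0.0
```

Call:
carry_out:
  commands:
    - [[0,0,0],[0,0,0]]
    - [[0,0,0],[0,0,0]]
    - [[0,0,0],[0,0,0]]
    - [[0,0,0],[0,0,0]]
    - [[0,0,0],[0,0,0]]
    - [[0,0,0],[0,0,0]]
  claw: 0.7
  squeeze: 20

```text
time: 5.1
tool_pos: [0.4618, -0.0953, 0.0149]
tcp_rot: [3.108, 0.456, 0.0]
contact_force: [-2.0, -0.1, 7.2]
gripper_width: 0.49
grasp_force: 20.0
```

```bash
python3 - <<'E'
from h import *
o=manip.get_obs();print(o["gripper_width"]*94,o["grasp_force"],o["contact_force"])
c=np.array([503,-282.5]);r=np.radians(2.6);ax=np.array([np.cos(r),np.sin(r)])
a=c+48*ax;b=c-50*ax;print(a,b)
x,y=o["tool_pos"][:2]*1000
plan((x,y,90,16.6,0),(a[0],a[1],90,2.6,0),(a[0],a[1],21,2.6,0))
E
```

```text
46.02855382438436 19.980646669864655 [-1.95898051 -0.07836807  7.1865173 ]
[ 550.95058735 -280.32257657] [ 453.05147151 -284.76814941]
t 5.1 at [461.8 -95.3  14.9] x-axis [0.958 0.287 0.   ] z-axis [ 0. -0. -1.]
[np.float64(461.7723236933801), np.float64(-95.30055563089812), 90, 16.6, 0] -> [  0.    0.  -75.1] [ 0.  -0.   0.1] dist 75
[np.float64(550.9505873499543), np.float64(-280.32257656979584), 90, 2.6, 0] -> [ 32.3 202.8 -75.1] [ 0.  -0.  14.1] dist 219
[np.float64(550.9505873499543), np.float64(-280.32257656979584), 21, 2.6, 0] -> [ 32.3 202.8  -6.1] [ 0.  -0.  14.1] dist 205
```

Call:
carry_out:
  commands:
    - [[0,0,-15],[0,0,0]]
    - [[0,0,-40],[0,0,0]]
    - [[0,0,-65],[0,0,0]]
    - [[3,20,-75],[0,0,2]]
    - [[9,55,-75],[0,0,5]]
    - [[15,95,-75],[0,0,8]]
    - [[22,135,-75],[0,0,11]]
    - [[28,175,-75],[0,0,14]]
    - [[32,197,-75],[0,0,14]]
    - [[32,203,-75],[0,0,14]]

```text
time: 6.1
tool_pos: [0.5507, -0.2829, 0.089]
tcp_rot: [3.14, 0.07, -0.001]
contact_force: [-0.1, -0.0, -1.8]
gripper_width: 0.487
grasp_force: 20.0
```

Call:
carry_out:
  commands:
    - [[0,0,0],[0,0,0]]
    - [[0,0,0],[0,0,0]]

```text
time: 6.3
tool_pos: [0.5502, -0.2793, 0.0894]
tcp_rot: [-3.14, -0.075, 0.001]
contact_force: [-0.8, 0.6, -1.5]
gripper_width: 0.487
grasp_force: 20.0
```

```bash
python3 - <<'E'
from h import *
o=manip.get_obs();print(o["gripper_width"]*94,o["grasp_force"],o["contact_force"])
plan((551,-280.5,22,2.6,0))
p,d=manip.snapshot("top");C=cloud("top",d);m=(abs(C[...,0]-.45)<.05)&(abs(C[...,1]+.285)<.05);print("floor top",np.median(C[...,2][m]))
p,d=manip.snapshot("wrist");C=cloud("wrist",d);m=(abs(C[...,0]-.45)<.05)&(abs(C[...,1]+.285)<.05)&(d>0);print("floor wrist",np.median(C[...,2][m]) if m.any() else 0, m.sum())
m=(abs(C[...,0]-.6)<.015)&(abs(C[...,1]+.285)<.07)&(d>0);print("floor wrist",np.median(C[...,2][m]) if m.any() else 0, m.sum())
E
```

```text
45.80089509736005 19.97667521238327 [-0.81254242  0.58750449 -1.48392341]
t 6.3 at [ 550.2 -279.3   89.4] x-axis [ 0.999  0.048 -0.   ] z-axis [-0.001  0.001 -1.   ]
[551, -280.5, 22, 2.6, 0] -> [ 0.8  1.3 67.4] [-0.   0.   0.1] dist 67
floor top 0.5318308859413177
floor wrist 0.004982227710266629 3493
floor wrist 0.005956520762000733 14368
```

Call:
carry_out:
  commands:
    - [[1,1,20],[0,0,0]]
    - [[1,1,42],[0,0,0]]
    - [[1,1,57],[0,0,0]]
    - [[1,1,64],[0,0,0]]
    - [[1,1,67],[0,0,0]]
    - [[1,1,68.5],[0,0,0]]
    - [[1,1,69.5],[0,0,0]]
    - [[1,1,69.5],[0,0,0]]

```text
time: 7.2
tool_pos: [0.5518, -0.2816, 0.0205]
tcp_rot: [3.14, 0.073, 0.001]
contact_force: [-1.1, -0.7, -1.2]
gripper_width: 0.487
grasp_force: 20.0
```

Call:
carry_out:
  commands:
    - [[0,0,0],[0,0,0]]
    - [[0,0,0],[0,0,0]]
    - [[0,0,0],[0,0,0]]
    - [[0,0,-15],[0,0,0]]
    - [[0,0,-50],[0,0,0]]
    - [[0,0,-80],[0,0,0]]
    - [[0,0,-90],[0,0,0]]
    - [[0,0,-90],[0,0,0]]
  claw: 0.25

```text
time: 8.0
tool_pos: [0.5524, -0.2819, 0.1123]
tcp_rot: [3.139, 0.073, 0.004]
contact_force: [0.8, 0.1, -0.6]
gripper_width: 0.754
grasp_force: 0.0
```

```bash
python3 - <<'E'
from h import *
cans("wrist","w2");
plan((448.5,88,110,6.5,0))
E
```

```text
wrist 0.8 5878 z 31.1 rect [ 551.  -281.3] [76. 47.] 2.7
t 8.1 at [ 551.2 -281.4  109.7] x-axis [ 0.999  0.047 -0.001] z-axis [-0.001  0.    -1.   ]
[448.5, 88, 110, 6.5, 0] -> [-8.530e+01 -3.738e+02 -2.000e-01] [-0.   0.  -3.8] dist 383
```

Call:
carry_out:
  commands:
    - [[-5,-20,0],[0,0,0]]
    - [[-16,-65,0],[0,0,-1]]
    - [[-27,-113,0],[0,0,-1]]
    - [[-38,-160,0],[0,0,-2]]
    - [[-49,-208,0],[0,0,-2]]
    - [[-60,-256,0],[0,0,-3]]
    - [[-70,-303,0],[0,0,-3.5]]
    - [[-80,-345,0],[0,0,-3.8]]
    - [[-85,-368,0],[0,0,-3.8]]
    - [[-85,-374,0],[0,0,-3.8]]

```text
time: 9.1
tool_pos: [0.4477, 0.0906, 0.1093]
tcp_rot: [-3.136, -0.184, 0.003]
contact_force: [0.3, 0.6, -0.6]
gripper_width: 0.754
grasp_force: 0.0
```

Call:
carry_out:
  commands:
    - [[0,0,0],[0,0,0]]
    - [[0,0,0],[0,0,0]]

```text
time: 9.3
tool_pos: [0.4492, 0.087, 0.1096]
tcp_rot: [3.136, 0.176, -0.002]
contact_force: [1.5, -0.2, -0.7]
gripper_width: 0.751
grasp_force: 0.0
```

```bash
python3 - <<'E'
from h import *
cans("wrist","w3");
plan((449,90,15,6.5,0))
E
```

```text
wrist 0.73 5838 z 28.8 rect [449.6  89. ] [76. 46.] 6.1
t 9.4 at [449.3  86.9 109.8] x-axis [ 0.994  0.111 -0.001] z-axis [-0.001 -0.    -1.   ]
[449, 90, 15, 6.5, 0] -> [ 0.1 -3.1 94.8] [ 0.   0.  -0.1] dist 95
```

Call:
carry_out:
  commands:
    - [[0,-2,20],[0,0,0]]
    - [[0,-2,45],[0,0,0]]
    - [[0,-2,65],[0,0,0]]
    - [[0,-2,82],[0,0,0]]
    - [[0,-2,92],[0,0,0]]
    - [[0,-2,95],[0,0,0]]
    - [[0,-2,95],[0,0,0]]

```text
time: 10.1
tool_pos: [0.449, 0.0899, 0.0151]
tcp_rot: [3.137, 0.177, -0.001]
contact_force: [0.2, -0.3, 0.1]
gripper_width: 0.75
grasp_force: 0.0
```

Call:
carry_out:
  commands:
    - [[0,0,0],[0,0,0]]
    - [[0,0,0],[0,0,0]]
    - [[0,0,0],[0,0,0]]
    - [[0,0,0],[0,0,0]]
    - [[0,0,0],[0,0,0]]
    - [[0,0,0],[0,0,0]]
  claw: 0.7

```text
time: 10.7
tool_pos: [0.4492, 0.0901, 0.0155]
tcp_rot: [3.136, 0.177, 0.001]
contact_force: [-0.9, -1.5, 7.7]
gripper_width: 0.494
grasp_force: 20.0
```

```bash
python3 - <<'E'
from h import *
o=manip.get_obs();print(o["gripper_width"]*94,o["grasp_force"],o["contact_force"])
plan((449,90,90,6.5,0),(452,-285,90,2.6,0))
E
```

```text
46.41376955096224 20.00103324651718 [-0.89952586 -1.48415602  7.66963771]
t 10.7 at [449.2  90.1  15.5] x-axis [0.994 0.113 0.001] z-axis [ 0.001 -0.    -1.   ]
[449, 90, 90, 6.5, 0] -> [ -0.1   0.1 -74.5] [ 0. -0. -0.] dist 74
[452, -285, 90, 2.6, 0] -> [-39.5 373.  -74.5] [ 0.  -0.   3.9] dist 382
```

Call:
carry_out:
  commands:
    - [[0,0,-20],[0,0,0]]
    - [[0,0,-50],[0,0,0]]
    - [[-2,15,-74],[0,0,0]]
    - [[-6,55,-75],[0,0,1]]
    - [[-11,102,-75],[0,0,1]]
    - [[-16,150,-75],[0,0,2]]
    - [[-21,198,-75],[0,0,3]]
    - [[-26,246,-75],[0,0,3.5]]
    - [[-31,294,-75],[0,0,3.9]]
    - [[-35,330,-75],[0,0,3.9]]

```text
time: 11.7
tool_pos: [0.4507, -0.2448, 0.0902]
tcp_rot: [3.14, 0.067, -0.0]
contact_force: [0.1, 1.4, -1.8]
gripper_width: 0.489
grasp_force: 20.0
```

Call:
carry_out:
  commands:
    - [[-3,25,0],[0,0,0]]
    - [[-4,40,0],[0,0,0]]
    - [[-4,43,0],[0,0,0]]
    - [[-4,43,0],[0,0,0]]
    - [[-4,43,0],[0,0,0]]

```text
time: 12.2
tool_pos: [0.4497, -0.2833, 0.0901]
tcp_rot: [-3.14, -0.074, 0.0]
contact_force: [-0.5, -0.0, -1.6]
gripper_width: 0.486
grasp_force: 20.0
```

```bash
python3 - <<'E'
from h import *
plan((452,-285,20.5,2.6,0))
E
```

```text
t 12.2 at [ 449.7 -283.3   90.1] x-axis [ 0.999  0.047 -0.   ] z-axis [-0.     0.001 -1.   ]
[452, -285, 20.5, 2.6, 0] -> [ 2.2  1.9 69.6] [-0.   0.   0.1] dist 70
```

Call:
carry_out:
  commands:
    - [[1,1,20],[0,0,0]]
    - [[1,1,42],[0,0,0]]
    - [[1,1,57],[0,0,0]]
    - [[1,1,64],[0,0,0]]
    - [[1,1,67],[0,0,0]]
    - [[1,1,68.5],[0,0,0]]
    - [[1,1,69.5],[0,0,0]]
    - [[1,1,69.5],[0,0,0]]

```text
time: 13.0
tool_pos: [0.4506, -0.2858, 0.021]
tcp_rot: [3.14, 0.071, 0.001]
contact_force: [-0.8, 0.5, -1.2]
gripper_width: 0.491
grasp_force: 20.0
```

Call:
carry_out:
  commands:
    - [[0,0,0],[0,0,0]]
    - [[0,0,0],[0,0,0]]
    - [[0,0,0],[0,0,0]]
    - [[0,0,-15],[0,0,0]]
    - [[0,0,-50],[0,0,0]]
    - [[0,0,-80],[0,0,0]]
    - [[0,0,-90],[0,0,0]]
    - [[0,0,-90],[0,0,0]]
  claw: 0.25

```text
time: 13.8
tool_pos: [0.4512, -0.2863, 0.1126]
tcp_rot: [3.139, 0.07, 0.004]
contact_force: [-0.0, -0.8, -0.0]
gripper_width: 0.751
grasp_force: 0.0
```

```bash
python3 - <<'E'
from h import *
cans("wrist","w4");
plan((430,-37,110,0,0),(430,-37,110,0,35))
E
```

```text
wrist 0.83 7864 z 31.1 rect [ 555.9 -280.9] [86. 47.] 2.2
wrist 0.6 5806 z 31.3 rect [ 450.5 -285.5] [75. 46.] 2.7
t 13.9 at [ 450.1 -285.7  110.3] x-axis [ 0.999  0.045 -0.   ] z-axis [-0.  0. -1.]
[430, -37, 110, 0, 0] -> [  -8.8 -249.3    0.3] [-0.   0.   2.6] dist 249
[430, -37, 110, 0, 35] -> [  -8.8 -249.3    0.3] [-0.8 35.   2.5] dist 249
```

```bash
python3 - <<'E'
from h import *
plan((500,-37,120,0,0),(500,-37,120,0,38))
E
```

```text
t 13.9 at [ 450.1 -285.7  110.3] x-axis [ 0.999  0.045 -0.   ] z-axis [-0.  0. -1.]
[500, -37, 120, 0, 0] -> [  61.1 -246.2   -9.7] [-0.   0.   2.6] dist 254
[500, -37, 120, 0, 38] -> [  61.1 -246.2   -9.7] [-0.9 38.   2.5] dist 254
```

Call:
carry_out:
  commands:
    - [[5,-20,-5],[0,0,0]]
    - [[15,-62,-10],[0,5,0.5]]
    - [[27,-110,-10],[0,11,1]]
    - [[39,-158,-10],[0,17,1.5]]
    - [[50,-203,-10],[0,24,2]]
    - [[58,-235,-10],[-0.9,31,2.5]]
    - [[61,-246,-10],[-0.9,36,2.5]]
    - [[61,-246,-10],[-0.9,38,2.5]]
    - [[61,-246,-10],[-0.9,38,2.5]]
    - [[61,-246,-10],[-0.9,38,2.5]]

```text
time: 14.9
tool_pos: [0.491, -0.062, 0.1181]
tcp_rot: [3.006, -0.007, 0.768]
contact_force: [1.1, 0.2, -0.9]
gripper_width: 0.751
grasp_force: 0.0
```

```bash
cat > f.py <<'E'
from h import *
import sys
p,d=manip.snapshot("wrist");C=cloud("wrist",d);cv2.imwrite(f"pics/{sys.argv[1]}.png",p)
i=manip.camera_info("wrist");print("cam",np.round(i["pose"][:3,3],3))
m=(d>0)&(C[...,2]>.012)&(C[...,2]<.085)&(C[...,0]>.56)&(C[...,0]<.66)&(abs(C[...,1]+.035)<.045)
P=C[m];print(len(P),"ztop",np.percentile(P[:,2],[50,90,97,99.5]))
from scipy.optimize import least_squares
for lo,hi in((.02,.04),(.04,.058)):
    Q=P[(P[:,2]>lo)&(P[:,2]<hi)]
    if len(Q)>20:
        s=least_squares(lambda q:np.hypot(Q[:,0]-q[0],Q[:,1]-q[1])-.0172,[.61,-.037],loss="soft_l1",f_scale=.002);print(lo,len(Q),s.x,s.cost)
T=P[P[:,2]>.066]
if len(T)>20:print("top",len(T),T.min(0),T.max(0),cv2.minEnclosingCircle((T[:,:2]*1000).astype(np.float32)))
F=C[(d>0)&(C[...,2]>.004)&(C[...,2]<.010)&(abs(C[...,0]-.607)<.035)&(abs(C[...,1]+.037)<.035)]
if len(F)>20:print("flange",len(F),cv2.minEnclosingCircle((F[:,:2]*1000).astype(np.float32)))
E
python3 f.py w5; python3 -c "
from h import *
plan((500,-37,120,0,38))"
```

```text
cam [ 0.473 -0.055  0.301]
2921 ztop [0.07138486 0.07269466 0.07313717 0.07360937]
0.02 326 [ 0.60474933 -0.04158773] 2.640879921906688e-05
0.04 462 [ 0.60463775 -0.04164383] 4.9665609217537054e-05
top 1797 [ 0.58713201 -0.05893857  0.06602127] [ 0.62322128 -0.02388698  0.07407907] ((605.1207275390625, -41.58069610595703), 18.28620719909668)
flange 1090 ((605.4127807617188, -41.51518630981445), 27.99016571044922)
t 14.95 at [491.4 -61.1 118.8] x-axis [0.875 0.006 0.483] z-axis [ 0.483 -0.038 -0.875]
[500, -37, 120, 0, 38] -> [  8.2 -24.2   2.2] [2.2 9.1 0.5] dist 26
```

View pics/w5.png

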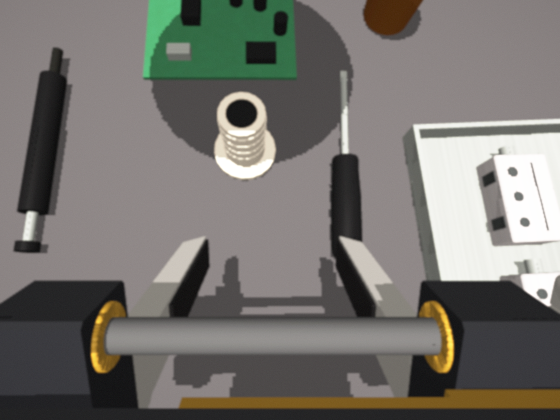

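The former's open top is at (242,112) and its flange is centred at about (245,150). Nothing lies between it and the tilted jaws, with the driver at (345,160) and the pump at (45,140) well to the sides.

```bash
python3 -c "
from h import *
plan((540,-41.5,121,0,38))"
```

```text
t 14.95 at [491.4 -61.1 118.8] x-axis [0.875 0.006 0.483] z-axis [ 0.483 -0.038 -0.875]
[540, -41.5, 121, 0, 38] -> [ 43.7 -20.2  20.8] [2.2 9.1 0.5] dist 52
```

Call:
carry_out:
  commands:
    - [[0,-5,0],[2,5,0.5]]
    - [[12,-12,5],[2,9,0.5]]
    - [[28,-18,14],[2,9,0.5]]
    - [[40,-20,20],[2,9,0.5]]
    - [[44,-20,21],[2,9,0.5]]
    - [[44,-20,21],[2,9,0.5]]
    - [[44,-20,21],[2,9,0.5]]

```text
time: 15.65
tool_pos: [0.5428, -0.0504, 0.1449]
tcp_rot: [-2.988, -0.011, -0.954]
contact_force: [0.3, 0.5, -0.1]
gripper_width: 0.75
grasp_force: 0.0
```

```bash
python3 f.py w6; python3 -c "
from h import *
plan((610,-41.6,32,0,38))"
```

```text
cam [ 0.503 -0.052  0.324]
2247 ztop [0.07070245 0.07182915 0.07224805 0.0726697 ]
0.02 210 [ 0.6039402  -0.04270124] 1.9759041331845622e-05
0.04 264 [ 0.60394874 -0.0427483 ] 2.1711838849960122e-05
top 1547 [ 0.58663652 -0.05996665  0.06602028] [ 0.62256797 -0.02499936  0.07314794] ((604.5084838867188, -42.66838836669922), 18.234514236450195)
flange 1002 ((604.7191772460938, -42.53656005859375), 28.027889251708984)
t 15.7 at [542.8 -50.5 145. ] x-axis [0.815 0.005 0.58 ] z-axis [ 0.58   0.006 -0.815]
[610, -41.6, 32, 0, 38] -> [-10.7  -8.2 131.1] [-0.4  2.6  0.3] dist 132
```

Call:
carry_out:
  commands:
    - [[-5,-4,10],[0,1.5,0]]
    - [[-11,-8,30],[0,2.6,0]]
    - [[-11,-8,55],[0,2.6,0]]
    - [[-11,-8,80],[0,2.6,0]]
    - [[-11,-8,80],[0,2.6,0]]
    - [[-11,-8,80],[0,2.6,0]]

```text
time: 16.3
tool_pos: [0.5917, -0.0559, 0.1131]
tcp_rot: [-2.98, -0.035, -0.912]
contact_force: [-0.4, -0.5, 0.2]
gripper_width: 0.754
grasp_force: 0.0
```

```bash
python3 f.py w7; python3 -c "
from h import *
print(manip.get_obs()['contact_force'])
plan((609.5,-42.2,32,0,38))"
```

```text
cam [ 0.556 -0.06   0.293]
2757 ztop [0.07115891 0.07218557 0.07260071 0.07304153]
0.02 115 [ 0.5748164  -0.05353923] 0.0005445914636388131
0.04 156 [ 0.57419123 -0.05343022] 0.0006531571342051743
top 2329 [ 0.58669048 -0.06004304  0.06607428] [ 0.62239848 -0.02482577  0.07384569] ((604.4620361328125, -42.74308395385742), 18.126291275024414)
flange 1268 ((604.5083618164062, -42.66794967651367), 27.854124069213867)
[ 0.31148528 -0.19408555  0.01205851]
t 16.35 at [591.4 -56.  113.4] x-axis [0.828 0.014 0.56 ] z-axis [ 0.56   0.03  -0.828]
[609.5, -42.2, 32, 0, 38] -> [-30.5 -11.9  78. ] [-1.7  3.9  0.8] dist 85
```

View pics/w7.png

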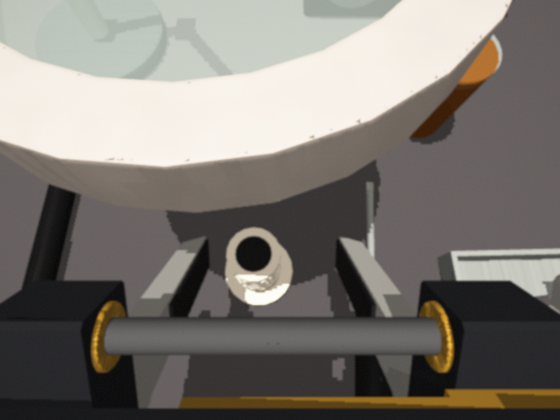

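The lamp rim fills the top of the view, its lower edge at about (200,210). The former stands between the jaws at (255,265). The arm isn't tracking as commanded, so I'm backing away and checking the joints.

Call:
carry_out:
  commands:
    - [[-20,0,-14],[0,0,0]]
    - [[-40,0,-27],[0,0,0]]
    - [[-40,0,-27],[0,0,0]]
    - [[-40,0,-27],[0,0,0]]
    - [[-40,0,-27],[0,0,0]]
    - [[-40,0,-27],[0,0,0]]

```text
time: 16.95
tool_pos: [0.5452, -0.0594, 0.1185]
tcp_rot: [-2.982, -0.038, -0.902]
contact_force: [0.4, 0.8, 0.2]
gripper_width: 0.748
grasp_force: 0.0
```

```bash
python3 -c "
from h import *
o=manip.get_obs()
print(np.round(o['joints'],3),np.round(o['joint_velocities'],3))
plan((550,-42.2,108,0,38))"
```

```text
[ 0.955  0.362 -0.946  2.307  1.466  0.189 -2.823] [-0.004  0.002  0.003  0.001  0.002  0.001  0.001]
t 16.95 at [545.2 -59.4 118.5] x-axis [0.832 0.016 0.555] z-axis [ 0.554  0.032 -0.832]
[550, -42.2, 108, 0, 38] -> [ -1.6 -16.8  12. ] [-1.9  4.3  0.8] dist 21
```

```bash
cat > kin.py <<'E'
from h import *
import itertools
from scipy.optimize import least_squares
D=[([1.2015375,.41801661,-.01032165,1.61418218,.00471203,1.11071075,-.0529948],[.20107495,-.59137273,.21579523],[-3.09825239,-.512391615,.000481804])]
def chain(q,s,off):
    A=R.identity();M=[]
    for k,a in enumerate("zyzyzyz"):
        A=A*R.from_euler(a,s[k]*q[k]+(off if k==0 else 0)); M.append(A)
    return M
E
python3 - <<'E'
from kin import *
o=manip.get_obs();D.append((list(o["joints"]),list(o["tool_pos"]),list(o["tcp_rot"])))
print(D[1])
best=[]
for s in itertools.product([1,-1],repeat=7):
    if s[1]<0: continue
    for off in(0,np.pi):
      for e in (0,np.pi/2,-np.pi/2,np.pi):
        err=max((( chain(q,s,off)[-1]*R.from_euler("z",e)).inv()*R.from_rotvec(r)).magnitude() for q,p,r in D)
        best.append((err,s,off,e))
best.sort(key=lambda b:b[0])
for err,s,off,e in best[:4]:
    rows=[];rhs=[]
    for q,p,r in D:
        M=chain(q,s,off);z=[0,0,1]
        cols=[np.array([0,0,1.]),M[1].apply(z),M[3].apply(z),M[6].apply(z)]
        rows.append(np.array(cols).T);rhs.append(p)
    L,res,rk,_=np.linalg.lstsq(np.vstack(rows),np.hstack(rhs),rcond=None)
    print(round(err,4),s,off,e,L,np.vstack(rows)@L-np.hstack(rhs))
E
```

```text
([np.float64(0.9548184250081063), np.float64(0.3617791606786781), np.float64(-0.9464583306469495), np.float64(2.3069597612479535), np.float64(1.4662717331519113), np.float64(0.18895114605324323), np.float64(-2.823489325255117)], [np.float64(0.5452391415768525), np.float64(-0.05937175061291247), np.float64(0.11854796215882558)], [np.float64(-2.981680178040986), np.float64(-0.0377516632890515), np.float64(-0.9023575580422903)])
0.0 (-1, 1, -1, 1, -1, 1, -1) 0 1.5707963267948966 [0.20186275 0.55765804 0.44685537 0.30160933] [ 0.02918324  0.00913668 -0.00483247 -0.00157867  0.0020675   0.00483247]
0.6362 (-1, 1, -1, 1, -1, 1, 1) 0 1.5707963267948966 [0.20186275 0.55765804 0.44685537 0.30160933] [ 0.02918324  0.00913668 -0.00483247 -0.00157867  0.0020675   0.00483247]
0.6556 (1, 1, 1, 1, 1, 1, 1) 0 -1.5707963267948966 [ 1.71470907 -0.53730393 -0.18913905  1.27380434] [-0.3433876   0.22920991 -0.18172784 -0.06055867 -0.09679844  0.18172784]
0.7616 (1, 1, 1, 1, 1, 1, -1) 0 -1.5707963267948966 [ 1.71470907 -0.53730393 -0.18913905  1.27380434] [-0.3433876   0.22920991 -0.18172784 -0.06055867 -0.09679844  0.18172784]
```

```bash
cat >> kin.py <<'E'
o=([0.9548184,0.3617792,-0.9464583,2.3069597,1.4662717,0.1889511,-2.8234893],[0.54523914,-0.05937175,0.11854796],[-2.98168018,-0.03775166,-0.90235756]);D.append(o)
S=(-1,1,-1,1,-1,1,-1)
def cols(q):
    M=chain(q,S,0);z=[0,0,1];y=[0,1,0]
    return np.array([z,M[1].apply(z),M[3].apply(z),M[6].apply(z),M[1].apply(y),M[3].apply(y)],float).T,M[-1]*R.from_euler("z",np.pi/2)
L=np.linalg.lstsq(np.vstack([cols(q)[0] for q,p,r in D]+[.02*np.eye(6)[4:]]),np.hstack([p for q,p,r in D]+[[0,0]]),rcond=None)[0]
LO=np.array([-2.81,-.39,-1.27,.06,-1.19,.19,-2.82]);HI=np.array([2.81,2.02,1.25,2.57,4.33,2,2.82])
def fk(q): c,A=cols(q);return c@L,A
def ik(p,A,q0,w=.02,qr=None):
    qr=q0 if qr is None else qr
    f=lambda q:np.r_[(fk(q)[0]-p)*10,(fk(q)[1].inv()*A).as_rotvec()*3,w*(q-qr)*.1]
    s=least_squares(f,np.clip(q0,LO+.02,HI-.02),bounds=(LO,HI));return s.x,np.abs(s.fun[:6]).max()
E
python3 - <<'E'
from kin import *
print(L);rng=np.random.default_rng(0)
for flip in(0,180):
  for t in(28,33,38):
    A=Rt(flip,t if flip==0 else -t);p=np.array([.605,-.042,.038])+A.apply([0,0,1])*.008
    out=[]
    for _ in range(60):
        q,e=ik(p,A,rng.uniform(LO,HI),w=0)
        if e<.01: out.append((min((q-LO).min(),(HI-q).min()),q))
    out.sort(key=lambda a:-a[0]);print(flip,t,len(out))
    for m,q in out[:3]:print("  ",round(m,2),np.round(q,2))
E
```

```text
[ 0.29028787  0.50174502  0.46982353  0.3238125  -0.01490988 -0.01583463]
0 28 0
0 33 25
   0.17 [-0.54  0.61  0.67  2.24  4.16  0.38  0.41]
   0.15 [-0.57  0.63  0.72  2.24  4.18  0.41  0.38]
   0.11 [-0.4   0.56  0.5   2.23  4.05  0.3   0.57]
0 38 23
   0.28 [-0.64  0.69  0.79  2.29  3.94  0.55  0.56]
   0.28 [-0.66  0.71  0.83  2.29  3.96  0.57  0.53]
   0.28 [-0.71  0.75  0.89  2.29  3.99  0.61  0.47]
180 28 19
   0.28 [ 0.77  0.7  -0.91  2.14  1.62  0.47  0.21]
   0.25 [ 0.85  0.77 -1.02  2.13  1.65  0.56  0.23]
   0.23 [ 0.86  0.78 -1.04  2.13  1.65  0.58  0.24]
180 33 40
   0.31 [ 0.83  0.74 -0.96  2.19  1.92  0.51 -0.04]
   0.29 [ 0.79  0.71 -0.92  2.19  1.93  0.48 -0.07]
   0.28 [ 0.84  0.76 -0.99  2.19  1.92  0.53 -0.03]
180 38 43
   0.33 [ 0.81  0.74 -0.92  2.24  2.22  0.53 -0.33]
   0.33 [ 0.8   0.73 -0.91  2.24  2.23  0.53 -0.34]
   0.32 [ 0.79  0.72 -0.9   2.25  2.24  0.52 -0.35]
```

The flipped tool (yaw 180, camera on the robot side) has good joint margin in this configuration. I'll retreat, then turn the tool about its own axis.

Call:
carry_out:
  commands:
    - [[-20,0,-25],[0,0,0]]
    - [[-40,0,-52],[0,0,-3]]
    - [[-58,0,-75],[0,0,-10]]
    - [[-58,0,-75],[0,0,-18]]
    - [[-58,0,-75],[0,0,-26]]
    - [[-58,0,-75],[0,0,-34]]
    - [[-58,0,-75],[0,0,-42]]
    - [[-58,0,-75],[0,0,-50]]
    - [[-58,0,-75],[0,0,-58]]
    - [[-58,0,-75],[0,0,-66]]

```text
time: 17.95
tool_pos: [0.473, -0.0582, 0.1255]
tcp_rot: [2.285, 1.528, 0.698]
contact_force: [-0.4, 1.0, 0.3]
gripper_width: 0.749
grasp_force: 0.0
```

Call:
carry_out:
  commands:
    - [[0,0,0],[0,0,-8]]
    - [[0,0,0],[0,0,-16]]
    - [[0,0,0],[0,0,-24]]
    - [[0,0,0],[0,0,-32]]
    - [[0,0,0],[0,0,-40]]
    - [[0,0,0],[0,0,-48]]
    - [[0,0,0],[0,0,-56]]
    - [[0,0,0],[0,0,-64]]
    - [[0,0,0],[0,0,-72]]
    - [[0,0,0],[0,0,-80]]

```text
time: 18.95
tool_pos: [0.473, -0.0582, 0.1255]
tcp_rot: [0.721, 2.475, 0.238]
contact_force: [0.1, -0.2, 0.6]
gripper_width: 0.753
grasp_force: 0.0
```

```bash
python3 -c "
from h import *
o=manip.get_obs()
print(np.round(o['joints'],3),np.round(o['joint_velocities'],3))
plan((520,-42.3,135,180,-36))"
```

```text
[ 1.305  0.288 -1.274  2.447  1.49   0.189 -0.301] [-1.000e-03 -0.000e+00 -0.000e+00 -1.000e-03  1.000e-03 -0.000e+00
  1.386e+00]
t 18.95 at [473.  -58.2 125.5] x-axis [-0.708  0.541 -0.455] z-axis [ 0.55   0.017 -0.835]
[520, -42.3, 135, 180, -36] -> [-29.   37.2  18.2] [  0.2  -2.9 -32.8] dist 51
```

Call:
carry_out:
  commands:
    - [[0,0,0],[0,0,-8]]
    - [[-5,6,3],[0,0,-16]]
    - [[-15,18,9],[0,-1,-24]]
    - [[-22,28,14],[0,-2,-30]]
    - [[-29,37,18],[0,-2.9,-33]]
    - [[-29,37,18],[0,-2.9,-33]]
    - [[-29,37,18],[0,-2.9,-33]]
    - [[-29,37,18],[0,-2.9,-33]]

```text
time: 19.75
tool_pos: [0.5191, -0.0433, 0.1348]
tcp_rot: [0.004, 2.513, 0.004]
contact_force: [-0.5, 0.3, 0.1]
gripper_width: 0.749
grasp_force: 0.0
```

```bash
python3 -c "
from h import *
o=manip.get_obs()
print(np.round(o['joints'],3),np.round(o['joint_velocities'],3))
plan((540,-42.3,125,180,-34),(609,-42.3,32,180,-34))"
```

```text
[ 1.163  0.364 -1.233  2.385  1.672  0.303  0.059] [ 0.009 -0.004  0.001 -0.     0.006  0.003  0.   ]
t 19.75 at [519.1 -43.3 134.8] x-axis [-0.809  0.004 -0.588] z-axis [ 0.588  0.002 -0.809]
[540, -42.3, 125, 180, -34] -> [-11.1   1.   20.2] [ 0.1  2.  -0.2] dist 23
[609, -42.3, 32, 180, -34] -> [-12.2   0.8 136. ] [ 0.1  2.  -0.2] dist 137
```

Call:
carry_out:
  commands:
    - [[-6,0.5,8],[0,0,0]]
    - [[-12,1,25],[0,0,0]]
    - [[-12,1,45],[0,0,0]]
    - [[-12,1,65],[0,0,0]]
    - [[-12,1,80],[0,0,0]]
    - [[-12,1,90],[0,0,0]]
    - [[-12,1,90],[0,0,0]]
    - [[-12,1,90],[0,0,0]]

```text
time: 20.55
tool_pos: [0.5818, -0.0422, 0.0694]
tcp_rot: [0.003, 2.513, 0.004]
contact_force: [-0.0, 1.1, -0.3]
gripper_width: 0.75
grasp_force: 0.0
```

```bash
python3 -c "
from h import *
o=manip.get_obs()
print(np.round(o['joints'],3),o['contact_force'])
plan((609.3,-42.5,31.5,180,-36))"; python3 f.py w8
```

```text
[ 0.962  0.686 -1.105  2.28   1.96   0.535 -0.087] [-2.20013311e-04  1.12746048e+00 -2.91200664e-01]
t 20.55 at [581.8 -42.2  69.4] x-axis [-0.809  0.003 -0.588] z-axis [ 0.588  0.002 -0.809]
[609.3, -42.5, 31.5, 180, -36] -> [ 0.  -0.4 46.8] [ 0.1  0.  -0.2] dist 47
cam [ 0.426 -0.043  0.165]
7410 ztop [0.06183404 0.07386302 0.08176791 0.0843672 ]
0.02 1351 [ 0.60377322 -0.04328507] 0.0001929928734121588
0.04 1490 [ 0.6037875  -0.04321351] 0.001136016600755366
top 3088 [ 0.56001923 -0.07998862  0.06600039] [0.62300146 0.00462169 0.08499684] ((578.2286987304688, -38.05656433105469), 45.454193115234375)
flange 1882 ((603.80126953125, -43.265132904052734), 28.093931198120117)
```

Call:
carry_out:
  commands:
    - [[0,-0.5,12],[0,0,0]]
    - [[0,-0.5,26],[0,0,0]]
    - [[0,-0.5,38],[0,0,0]]
    - [[0,-0.5,46],[0,0,0]]
    - [[0,-0.5,46],[0,0,0]]

```text
time: 21.1
tool_pos: [0.6093, -0.0427, 0.032]
tcp_rot: [0.003, 2.512, 0.003]
contact_force: [0.5, 0.5, -0.6]
gripper_width: 0.749
grasp_force: 0.0
```

Call:
carry_out:
  commands:
    - [[0,0,0],[0,0,0]]
    - [[0,0,0],[0,0,0]]
    - [[0,0,0],[0,0,0]]
    - [[0,0,0],[0,0,0]]
    - [[0,0,0],[0,0,0]]
    - [[0,0,0],[0,0,0]]
    - [[0,0,0],[0,0,0]]
  claw: 0.8
  squeeze: 15

```text
time: 21.8
tool_pos: [0.6093, -0.0426, 0.0323]
tcp_rot: [0.002, 2.512, 0.003]
contact_force: [-3.6, -0.9, 6.6]
gripper_width: 0.381
grasp_force: 15.0
```

```bash
python3 -c "
from h import *
o=manip.get_obs()
print(np.round(o['joints'],3),o['contact_force'],o['gripper_width']*94)
x,y,z=o['tool_pos']*1000
plan((x,y,z+15,180,-36),(x-60,y,z+25,180,-36),(x-100,y,z+50,180,-36))"
```

```text
[ 0.9    0.814 -1.051  2.224  2.063  0.6   -0.116] [-3.5628494  -0.9201269   6.61600223] 35.81127750160559
t 21.8 at [609.3 -42.6  32.3] x-axis [-0.808  0.002 -0.589] z-axis [ 0.589  0.002 -0.808]
[np.float64(609.3332868881909), np.float64(-42.58825343830124), np.float64(47.29127948820524), 180, -36] -> [ -8.8   0.  -12.1] [ 0.1  0.1 -0.1] dist 15
[np.float64(549.3332868881909), np.float64(-42.58825343830124), np.float64(57.29127948820524), 180, -36] -> [ 33.8   0.  -55.5] [ 0.1  0.1 -0.1] dist 65
[np.float64(509.33328688819086), np.float64(-42.58825343830124), np.float64(82.29127948820525), 180, -36] -> [ 51.4   0.  -99.3] [ 0.1  0.1 -0.1] dist 112
```

Call:
carry_out:
  commands:
    - [[-3,0,-4],[0,0,0]]
    - [[-7,0,-10],[0,0,0]]
    - [[-12,0,-16],[0,0,0]]
    - [[-6,0,-33],[0,0,0]]
    - [[3,0,-54],[0,0,0]]
    - [[12,0,-77],[0,0,0]]
    - [[6,0,-85],[0,0,0]]
    - [[6,0,-85],[0,0,0]]
    - [[6,0,-85],[0,0,0]]

```text
time: 22.7
tool_pos: [0.5548, -0.043, 0.0976]
tcp_rot: [0.002, 2.511, 0.002]
contact_force: [-0.3, 0.2, -0.8]
gripper_width: 0.381
grasp_force: 15.0
```

```bash
python3 -c "
from h import *
o=manip.get_obs()
print(np.round(o['joints'],3),o['contact_force'],o['gripper_width']*94,o['grasp_force'])
r=562
W=[]
for a,yaw in ((5,189),(14,198),(23,207),(31.4,215)):
  W.append((r*np.cos(np.radians(a)),r*np.sin(np.radians(a)),97,yaw,-36)); 
plan(*W,(496,303,97,215,-36))"
```

```text
[ 1.033  0.566 -1.155  2.331  1.875  0.461 -0.06 ] [-0.25888415  0.20201378 -0.7999639 ] 35.79023881105559 14.997583776712418
t 22.7 at [554.8 -43.   97.6] x-axis [-0.808  0.002 -0.589] z-axis [ 0.589  0.001 -0.808]
[np.float64(559.861420327561), np.float64(48.98152742418389), 97, 189, -36] -> [-3.6 92.   3.6] [-5.3  0.1 -7.4] dist 92
[np.float64(545.30619816711), np.float64(135.96010532701325), 97, 198, -36] -> [  8.4 179.   -4.9] [-10.6   0.1 -14.7] dist 179
[np.float64(517.3237276402715), np.float64(219.59089421097187), 97, 207, -36] -> [ 31.2 262.6 -21.4] [-15.9   0.1 -21.9] dist 265
[np.float64(479.695548068734), np.float64(292.8074130944039), 97, 215, -36] -> [ 61.7 335.7 -43.5] [-20.6   0.1 -28.4] dist 344
[496, 303, 97, 215, -36] -> [ 48.6 346.  -33.9] [-20.6   0.1 -28.4] dist 351
```

Call:
carry_out:
  commands:
    - [[0,18,1],[-1,0,-1.5]]
    - [[-3,50,3],[-3,0,-4]]
    - [[-4,92,4],[-5.3,0.1,-7.4]]
    - [[2,135,0],[-8,0.1,-11]]
    - [[8,179,-5],[-10.6,0.1,-14.7]]
    - [[19,220,-12],[-13,0.1,-18]]
    - [[31,262,-21],[-16,0.1,-22]]
    - [[42,300,-29],[-18,0.1,-25]]
    - [[48,330,-34],[-20.6,0.1,-28.4]]
    - [[48.5,346,-34],[-20.6,0.1,-28.4]]

```text
time: 23.7
tool_pos: [0.4938, 0.3065, 0.0967]
tcp_rot: [-0.769, 2.412, 0.254]
contact_force: [1.2, -0.4, -0.4]
gripper_width: 0.376
grasp_force: 15.0
```

Call:
carry_out:
  commands:
    - [[0,0,0],[0,0,0]]
    - [[0,0,0],[0,0,0]]
    - [[0,0,0],[0,0,0]]

```text
time: 24.0
tool_pos: [0.4953, 0.3029, 0.0968]
tcp_rot: [-0.761, 2.414, 0.25]
contact_force: [-0.3, 0.1, -0.8]
gripper_width: 0.381
grasp_force: 15.0
```

```bash
python3 -c "
from h import *
o=manip.get_obs()
print(np.round(o['joints'],3),o['contact_force'],o['gripper_width']*94,o['grasp_force'])
plan((496,303,50,215,-36),(496,303,36.5,215,-36))
for n in('scene','top'):
  p,d=manip.snapshot(n);C=cloud(n,d);cv2.imwrite(f'pics/{n}9.png',p);x,y=C[...,0]-.492,C[...,1]-.3
  m=(np.hypot(x,y)<.075)&(np.hypot(x,y)>.04)&(d>0)&(C[...,2]<.015);print(n,'floor',np.percentile(C[...,2][m],[25,50,75]),m.sum())
p=cv2.imread('pics/scene9.png');cv2.imwrite('pics/crop9.png',cv2.resize(p[130:330,260:480],None,fx=2.5,fy=2.5))
"
```

```text
[ 0.414  0.66  -1.206  2.276  1.822  0.552  0.029] [-0.34393468  0.08416471 -0.82871212] 35.79191353160208 14.997590482234955
t 24.0 at [495.3 302.9  96.8] x-axis [-0.663 -0.463 -0.588] z-axis [ 0.481  0.339 -0.809]
[496, 303, 50, 215, -36] -> [27.  -0.4 38.2] [ 0.1  0.  -0. ] dist 47
[496, 303, 36.5, 215, -36] -> [34.9 -0.4 49.1] [ 0.1  0.  -0. ] dist 60
scene floor [0.00190636 0.00277562 0.00366303] 1728
top floor [0.00298742 0.00457182 0.00613778] 753
```

View pics/crop9.png

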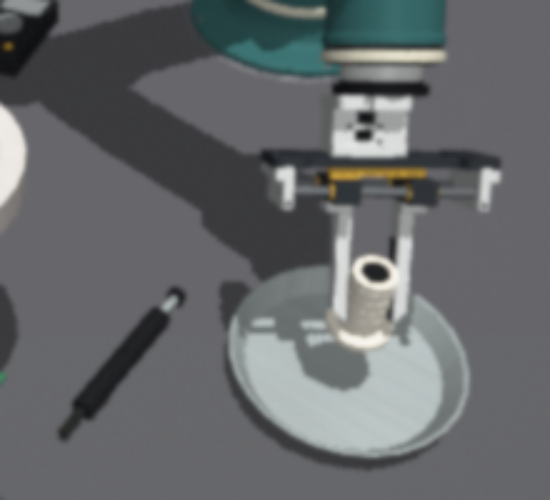

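The former hangs upright in the jaws (375,300) above the dish. I'm lowering it now.

Call:
carry_out:
  commands:
    - [[9,0,12],[0,0,0]]
    - [[18,0,25],[0,0,0]]
    - [[25,0,35],[0,0,0]]
    - [[30,0,42],[0,0,0]]
    - [[33,0,46],[0,0,0]]
    - [[34.3,0,47.8],[0,0,0]]
    - [[35,0,48.7],[0,0,0]]
    - [[35,0,48.7],[0,0,0]]
    - [[35,0,48.7],[0,0,0]]

```text
time: 25.0
tool_pos: [0.4959, 0.3037, 0.0376]
tcp_rot: [-0.761, 2.413, 0.25]
contact_force: [0.1, -0.2, -1.4]
gripper_width: 0.38
grasp_force: 15.0
```

```bash
python3 -c "
from h import *
o=manip.get_obs()
print(o['contact_force'],o['gripper_width']*94,o['grasp_force'])
plan((495.5,303,36,215,-36))"
```

```text
[ 0.09590773 -0.22508216 -1.42637172] 35.69252958195258 14.997584223747253
t 25.0 at [495.9 303.7  37.6] x-axis [-0.662 -0.463 -0.589] z-axis [ 0.482  0.339 -0.808]
[495.5, 303, 36, 215, -36] -> [ 1.5 -0.3  0.9] [ 0.1  0.1 -0. ] dist 2
```

Lower by about 1 mm more, open, then back off along the tool axis.

Call:
carry_out:
  commands:
    - [[0.4,0,0.5],[0,0,0]]
    - [[0.7,0,1],[0,0,0]]
    - [[0.7,0,1],[0,0,0]]
    - [[0.7,0,1],[0,0,0]]

```text
time: 25.4
tool_pos: [0.4959, 0.3037, 0.0363]
tcp_rot: [-0.761, 2.413, 0.25]
contact_force: [-3.1, -3.2, 5.3]
gripper_width: 0.38
grasp_force: 15.0
```

Call:
carry_out:
  commands:
    - [[0,0,0],[0,0,0]]
    - [[0,0,0],[0,0,0]]
    - [[0,0,0],[0,0,0]]
    - [[0,0,0],[0,0,0]]
    - [[0,0,-10],[0,0,0]]
    - [[0,0,-30],[0,0,0]]
    - [[0,0,-60],[0,0,0]]
    - [[0,0,-95],[0,0,0]]
    - [[0,0,-110],[0,0,0]]
    - [[0,0,-110],[0,0,0]]
  claw: 0.25

```text
time: 26.4
tool_pos: [0.4427, 0.2654, 0.1269]
tcp_rot: [-0.762, 2.41, 0.243]
contact_force: [0.5, -0.3, 0.1]
gripper_width: 0.753
grasp_force: 0.0
```

```bash
python3 - <<'E'
from h import *
o=manip.get_obs();print(o["time"],o["tool_pos"],np.abs(o["joint_velocities"]).max(),o["contact_force"])
p,d,C=cans("top","top10");p,d,C=cans("scene","scene10")
x=manip.masks_of("scene","former");
for q in x[:2]:
    P=C[q["pixels"]&(d>0)];T=P[P[:,2]>.066]
    print(q["score"],len(P),np.percentile(P[:,2],[1,99]),"top",len(T),cv2.minEnclosingCircle((T[:,:2]*1000).astype(np.float32)) if len(T) else 0, T[:,2].std() if len(T) else 0)
cv2.imwrite("pics/fin.png",p)
E
```

```text
26.4 [0.44269531 0.26535327 0.12693669] 0.13666602999933622 [ 0.47296187 -0.31796957  0.06720301]
top 0.88 565 z 32.1 rect [ 453.9 -282.7] [84. 47.] 1.3
top 0.77 568 z 32.0 rect [ 555.3 -279.3] [86. 47.] 2.9
0.83 639 [0.00520122 0.07493495] top 196 ((492.84149169921875, 301.3905334472656), 18.945598602294922) 0.0020119396906816624
```

View pics/scene10.png

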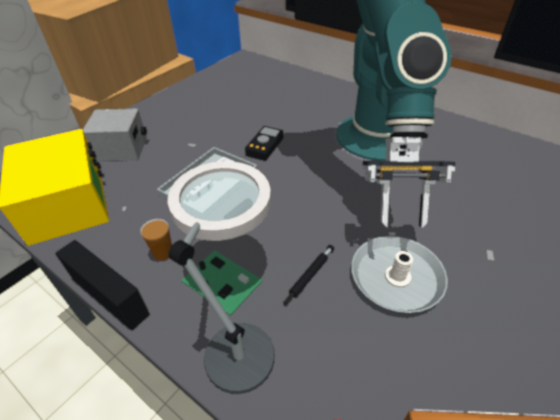

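The former stands upright in the dish at (402,270), and the gripper is clear of it at (408,200). Both cans are in the tray behind the lamp, and the other things haven't moved.

```bash
python3 -c "
from workcell import manip
print(manip.finish_job())"
```

```text
the job is handed in; nothing more can be done
None
```

I handed the job in at about 26 s of the 70 s allowed: both cans are in the tray at lid height 32 mm (28 mm can on the 5 mm floor), the former stands in the dish about 2 mm off centre, and I saw no bumps, drops or moved bystanders, but the hand-in returned no verdict.

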